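Load the dead-weight glue press

ROBOT

A 6-joint arm with a two-finger parallel gripper is mounted at the origin on the work surface. World frame = base frame: x ahead of the robot, y to its left, z up, the work surface at z = 0. Lengths are in mm, angles in rad, forces in N, time in s.
With the tool pointing down it reaches from about 350 to 775 mm from the base axis. Payload 7.3 kg.
Tool frame: the origin (TCP) lies on the centre line of the jaws, within the pads' length; the fingertips stand 11 mm ahead of it and the grasp point (between the pads) lies 8 mm behind it; z points along the fingers, y is the line along which they close (so a half turn about z gives the same grasp; the last joint's range is limited). The gripper opens to 92 mm and grips with 3 to 60 N. Pads are 19 mm wide; open, the fingers measure 130 mm over their backs; the gripper's body (75 mm by 190 mm) begins 47 mm behind the grasp point.
Start: joints at [-1.38, 0.342, 1.524, -0, 1.275, -0.146], TCP at [173.519, -495.515, 237.741] pointing down, gripper open.
Joint ranges: [-2.53, 2.53], [-0.77, 2.02], [0.04, 2.7], [-1, 4.14], [0.28, 2.66], [-3.11, 3.11]. Speed limits (rad/s): [2.57, 2.57, 3.14, 3.14, 3.14, 3.14].

INTERFACE

Orientations are given as [roll, pitch, yaw] about the fixed x, y, z axes, in that order (R = Rz(yaw) Ry(pitch) Rx(roll)).
In Python, from plant import bot gives the robot as it stands.
- The arm moves only by the tool step_arm, never from a script. Its argument "deltas" is a list of rows, each a list of 5 numbers: the opening, from 0 (shut) to 1 (fully open), then the shift along the tool's x, y, z each as a share of 0.5 m, from -1 to 1, then the turn about the tool's z as a share of pi/2 rad, from -1 to 1. In form: [[claw, x, y, z, turn], ...]. A call has 1 to 8 rows; each row shifts and turns the commanded pose from where the row before left it, along the tool's axes as they then stand; what a row does not reach is not made up. A row lasts 1/10 s, in which the tool goes at most 50 mm and 8.59 degrees, less where a joint would pass 70% of its speed; a pose out of reach is approached as far as the arm can. A call with a number of a shift or a turn outside -1 to 1 is refused whole. A call with a gripper value outside its range is refused whole. The fingers move at their own pace and stop on an object; the grip force is fixed at half the most. Time passes only in rows, so rows that do not move let the fingers close. It gives the time, the measured TCP pose, the force, the opening and the grip force at its end, in the units of the state.
- bot.get_obs(): the state, without advancing time (a new reading comes with each control period).
- bot.capture(name): name is "scene" or "top" or "wrist"; returns (picture, depth): 480x640x3 uint8, red, green, blue; 480x640 float32, mm along the optical axis (not along the pixel's ray), 0 where there is no reading.
- bot.camera_params(name): a dict with "fov_y" (degrees; the focal length in pixels is half the picture's height over the tangent of half this angle, whatever the lens; pixels are square), "cx", "cy" (the principal point, pixels), "rvec" (rotation vector, rad) and "tvec" (3), from world to camera coordinates, as OpenCV has them. Camera axes: x right, y down, z forward; pixel columns grow to the right and rows downward; lengths in mm; the calibration is good to about 2 mm. The wrist camera is an equidistant fisheye: a pixel r from the principal point sees the ray r / f radians off the axis. A picture is of the moment at which its call begins: read the wrist's pose just before it. camera_params takes no time and is no camera call; for the wrist camera it gives the pose at the moment of the call.
- bot.close_job(): hands the job in; it is judged then, once.
The state is a dict: "time": time; "joint_positions": joint angles; "dq": joint speeds; "tau": joint torques, N m; "tool_pos": TCP position; "tcp_rot": TCP orientation; "contact_force": force on the tool from outside, world axes, zero at the start; "moment": the same for the moment, N m; "grip_width": finger opening in mm; "finger_force": force on a finger pad.
Only numpy, scipy, OpenCV 4.12 (cv2) and the standard library are available. Lean on these libraries where they do the work, as an engineer would, in place of code of your own. Each camera call takes 0.05 s, during which the arm holds its last target. There are 200 camera calls.

TASK

Put the glue press to work on the blank: first unscrew its lock knob, which has a left-hand thread and so turns clockwise, until its engraved line points at the notch on the dial. Then hang every slotted weight from the bench on the press's weight rod, lying flat one on another with the rod at the middle of each, and with the slots staggered, spread evenly round the circle so that every one points a clearly different way and the weights cannot slide off together. Leave the mask, tin, brush jar and chisel where they are.

Things in the scene. Friction and masses are not known exactly. Their poses are not given: they have to be found in the camera images.
- lock (a joint): Lock knob of the glue press, on a left-hand thread: value = clockwise turn seen from above, rad, between stops at 0 and 4.9; its line meets the notch at 4.19. Stiff (about 0.15 N m), stays where it is left. Each radian clockwise lowers the ram and its weight plate by 2.4 mm.
- lock_grip (a point): Centre of the lock knob's upright grip bar, on the vertical turning axis. The black bar is 52 mm long, 14 mm wide, 26 mm high (13 mm above and below this point), on a round black skirt 54 mm across; below is a grey dial plate 80 mm across. x axis runs along the bar towards the end with the white line.
- lock_line (a point): End of the white line engraved along the top and down one end of the lock knob's bar, 26 mm from the turning axis.
- notch (a point): The dark engraved notch on the dial plate under the lock knob, 34 mm from the turning axis. The line must point at it.
- weight_seat (a point): Weight hanger: centre of the top of its round dark plate (72 mm across), 145 mm above the bench with the lock at 0, 130 mm from the lock's axis. From it a bright upright rod 8 mm thick rises 50 mm to a dark cap 20 mm across, 8 mm high (cap top 58 mm above the plate): weights can only go on sideways, under the cap. z is up.
- press: Green iron glue press, fixed; origin on the bench below the weight hanger's axis, y towards the lock knob. Foot plate 130 x 250 mm, 12 mm high (y -70 to +180 mm), with the glued wood blank on it; column; arm 56 mm wide along y (-28 to +172 mm), top 105 mm above the bench.
- weight1_centre (a point): Slotted weight, a steel disc flat on the bench: 60 mm across, 8 mm thick, 130 to 210 g; slot 13 mm wide from 6.5 mm behind the centre out through the rim; two flats 56 mm apart on the rim, parallel to the slot. This point: disc centre, half-way up; x axis from the centre out along the slot to its mouth, y across the flats, z up. 3 to 5 weights are there, the rest absent.
- weight1_slot (a point): Mouth of the slot of weight1, 30 mm from the disc's centre.
- weight2_centre (a point): Another such slotted weight, the same in shape and axes; may be absent.
- weight2_slot (a point): Mouth of the slot of weight2, 30 mm from the disc's centre.
- weight3_centre (a point): Another such slotted weight, the same in shape and axes; may be absent.
- weight3_slot (a point): Mouth of the slot of weight3, 30 mm from the disc's centre.
- weight4_centre (a point): Another such slotted weight, the same in shape and axes; may be absent.
- weight4_slot (a point): Mouth of the slot of weight4, 30 mm from the disc's centre.
- weight5_centre (a point): Another such slotted weight, the same in shape and axes; may be absent.
- weight5_slot (a point): Mouth of the slot of weight5, 30 mm from the disc's centre.
- tin: Bystander: paint tin 76 mm across, 100 mm high, origin under its centre.
- brush_jar: Bystander: terracotta jar with brushes, 72 mm across, 90 mm high (170 with the brushes), origin under its centre.
- mask: Bystander: carved wooden mask lying on its back, 200 x 140 mm, 60 mm high, origin under its centre.
- chisel: Bystander: wood-handled chisel lying flat, 210 mm long, 26 mm thick, origin under its middle.
Not all that is in view belongs to the job. What is shaped like the part that bears weight1_centre but green or orange is not meant.

How it is judged:
By the outcome, as a careful person would: the job done as asked, in the order asked, and still so for the second after the job is handed in, with the robot touching nothing.
Of weight1, weight2, weight3, weight4, weight5 only 3 to 5 are there at a start; the rules pass over those that are not, and their reading is None.
At some moment in a run one of weight1, weight2, weight3, weight4, weight5 may be knocked a few centimetres aside while the robot is not near it.
Once in a run the grip may slacken for a moment while it holds something.
It also fails if it takes over 210 s, if anything falls off the work surface, if the arm or the gripper's body presses on something with over 40 N, if the wrist force passes 120 N, or if a joint passes its speed limit or range.

## Working session

There is one attempt and no reset: what is moved stays moved. The work goes in short steps, Python scripts to look and compute and a tool call to move; the robot and the scene stay as the last step left them, time stands still between calls to the robot, and variables do not carry over. Pictures are saved under pics/ and viewed, at most 14 in all, crops included, and the job is handed in when it is done.

Besides the shell and the picture viewer there is one more tool, called after "Emit:" as name(argument=value, ...), one argument or row to a line, values as JSON. step_arm: Moves the arm, as the interface text tells. Shift numbers are shares of 0.5 m and turn numbers shares of pi/2 rad, none past 1 either way. Its arguments: {"type":"object","properties":{"deltas":{"type":"array","items":{"type":"array","items":{"type":"number","minimum":-1,"maximum":1}}}},"required":["deltas"]}

```bash
ls; mkdir -p pics; cat > h.py <<'E'
import numpy as np, cv2
from plant import bot
def cam(n):
    p=bot.camera_params(n); R=cv2.Rodrigues(np.array(p['rvec'],float))[0]; t=np.array(p['tvec'],float).ravel()
    return 240/np.tan(np.radians(p['fov_y'])/2),p['cx'],p['cy'],R,t
def rays(n,uv,c=None):
    f,cx,cy,R,t=c or cam(n); uv=np.atleast_2d(np.array(uv,float)); x=(uv[:,0]-cx)/f;y=(uv[:,1]-cy)/f
    if n=='wrist':
        r=np.hypot(x,y)+1e-9; d=np.c_[x/r*np.sin(r),y/r*np.sin(r),np.cos(r)]
    else: d=np.c_[x,y,np.ones_like(x)]
    return -R.T@t, d@R   # origin, world dirs
def onz(n,uv,z,c=None):
    o,d=rays(n,uv,c); return o+d*((z-o[2])/d[:,2])[:,None]
def bydepth(n,uv,dep,c=None):
    c=c or cam(n); o,d=rays(n,uv,c); fw=c[3][2]; uv=np.atleast_2d(uv).astype(int)
    z=dep[uv[:,1],uv[:,0]]; return o+d*(z/(d@fw))[:,None]
def snap(n,name):
    c=cam(n); im,de=bot.capture(n); cv2.imwrite(f'pics/{name}.png',im[:,:,::-1]); np.savez(f'pics/{name}.npz',im=im,de=de,f=c[0],cx=c[1],cy=c[2],R=c[3],t=c[4]); return im,de,c
def load(name):
    z=np.load(f'pics/{name}.npz'); return z['im'],z['de'],(float(z['f']),float(z['cx']),float(z['cy']),z['R'],z['t'])
def proj(n,P,c):
    f,cx,cy,R,t=c; q=np.atleast_2d(P)@R.T+t
    if n=='wrist':
        r=np.hypot(q[:,0],q[:,1]); a=np.arctan2(r,q[:,2])/(r+1e-9); return np.c_[cx+f*q[:,0]*a,cy+f*q[:,1]*a]
    return np.c_[cx+f*q[:,0]/q[:,2],cy+f*q[:,1]/q[:,2]]
E
python3 - <<'E'
from h import *
o=bot.get_obs();print(o)
for n in('scene','top'):
    im,de,c=snap(n,n+'0');print(n,c[0],-c[3].T@c[4])
E
```

```text
pics
{'time': 0.0, 'joint_positions': array([-1.37996143e+00,  3.42725184e-01,  1.52502002e+00,  1.48543346e-05,
        1.27541238e+00, -1.45953391e-01]), 'dq': array([-0.00020646, -0.00114764,  0.00019856, -0.0007424 , -0.00100467,
        0.00046593]), 'tau': array([-8.68877196e-04, -4.31240416e+01, -2.44220889e+01,  7.16661592e-02,
        5.59264678e-02, -1.03914604e-04]), 'tool_pos': array([ 173.46261508, -495.09643599,  237.04263342]), 'tcp_rot': array([-3.14004642e+00, -2.41650693e-04,  3.36783764e-01]), 'contact_force': array([-0.59389853,  0.00942769,  0.04788043]), 'moment': array([ 0.00037467,  0.01075739, -0.00479387]), 'finger_force': 0.0, 'grip_width': 92.32130957932961}
scene 620.2542390719942 [1340.35847749  -91.58133137 1376.31209583]
top 476.70322829447593 [ 540.11791443   47.27147689 1098.83448225]
```

View pics/top0.png

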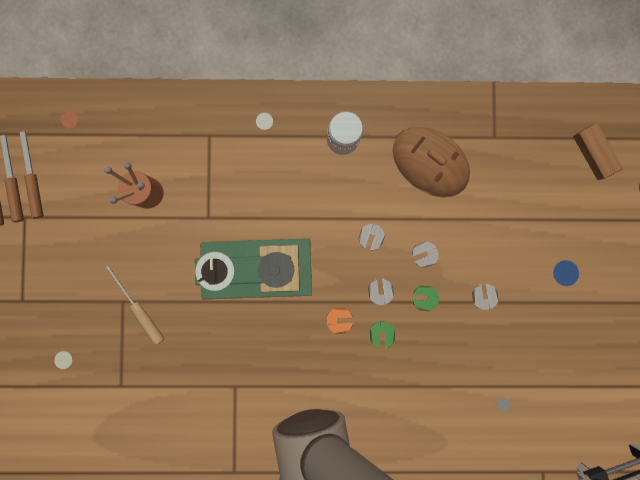

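View pics/scene0.png

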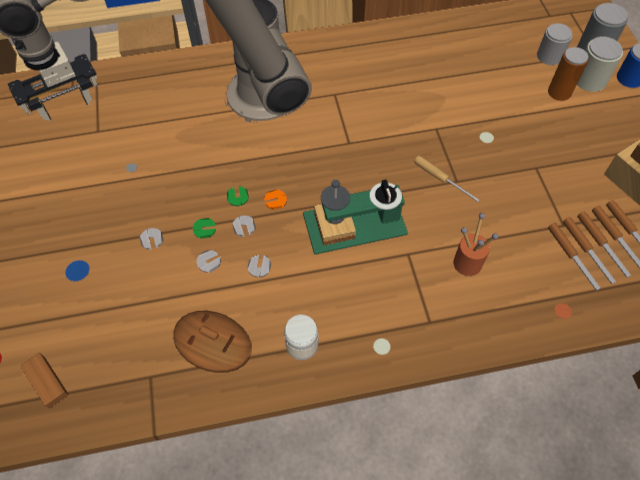

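The top view shows four steel weights at (372,237), (426,254), (381,291) and (486,296). The green ones at (426,298) and (382,335) and the orange one at (340,320) are decoys. The knob is at (214,271) and the hanger at (276,269). I'll measure these and confirm in an enlarged crop.

```bash
cat >> h.py <<'E'
def weights(im,c,n='top',z=8,amin=300,verbose=False):
    """grey steel discs: centre, slot direction"""
    hsv=cv2.cvtColor(im,cv2.COLOR_RGB2HSV); m=((hsv[...,1]<45)&(hsv[...,2]>105)).astype(np.uint8)
    k,l,s,ce=cv2.connectedComponentsWithStats(m); out=[]
    for i in range(1,k):
        if s[i,4]<amin or s[i,4]>8000: continue
        cs,_=cv2.findContours((l==i).astype(np.uint8),cv2.RETR_EXTERNAL,cv2.CHAIN_APPROX_NONE)
        ct=max(cs,key=cv2.contourArea).reshape(-1,2)
        P=onz(n,ct,z,c)[:,:2].astype(np.float32)
        h=cv2.convexHull(P); (q,r)=cv2.minEnclosingCircle(h)
        if not 22<r<40: continue
        # slot: centroid offset of solid area is away from the slot
        M=cv2.moments(P.reshape(-1,1,2)*10); g=np.array([M['m10']/M['m00'],M['m01']/M['m00']])/10
        Mh=cv2.moments(h*10); gh=np.array([Mh['m10']/Mh['m00'],Mh['m01']/Mh['m00']])/10
        d=gh-g; out.append((gh.round(1),round(float(r),1),round(float(np.degrees(np.arctan2(d[1],d[0]))),1),ce[i].round(0),round(float(np.hypot(*d)),1)))
    return out
E
python3 - <<'E'
from h import *
im,de,c=load('top0')
for w in weights(im,c): print(*w)
for u in [(276,269),(268,270),(214,271),(211,262),(211,272),(214,255),(305,250),(205,245),(204,294),(309,292),(196,280)]: print(u,bydepth('top',u,de,c).round(1))
a=cv2.resize(im[215:355,180:320],None,fx=4,fy=4,interpolation=cv2.INTER_CUBIC)
cv2.imwrite('pics/c1.png',a[:,:,::-1])
a=cv2.resize(im[215:355,320:510],None,fx=4,fy=4,interpolation=cv2.INTER_CUBIC)
cv2.imwrite('pics/c2.png',a[:,:,::-1])
E
```

```text
[581. -98.] 29.7 158.1 [371. 236.] 2.7
[ 541.5 -221.4] 29.7 112.2 [426. 254.] 3.0
[ 455.4 -119.9] 29.5 5.3 [381. 292.] 2.8
[ 445.3 -359.6] 30.2 12.2 [485. 297.] 2.5
(276, 269) [[512.  106.4 204.1]]
(268, 270) [[508.1 126.1 146.8]]
(214, 271) [[505.5 234.7 139.3]]
(211, 262) [[523.5 240.4 141.6]]
(211, 272) [[503.5 240.7 138.9]]
(214, 255) [[537.4 241.2 108.3]]
(305, 250) [[549.3  53.4  12.7]]
(205, 245) [[559.7 279.7  16.4]]
(204, 294) [[448.8 281.8  10.2]]
(309, 292) [[454.   43.9  11.2]]
(196, 280) [[485.7 277.8 107.2]]
```

View pics/c1.png

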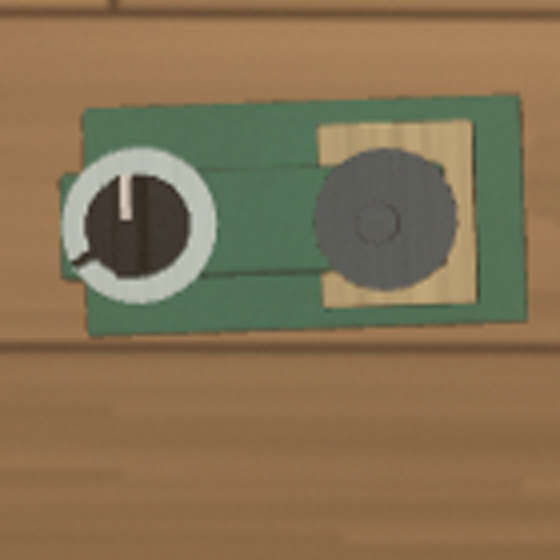

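View pics/c2.png

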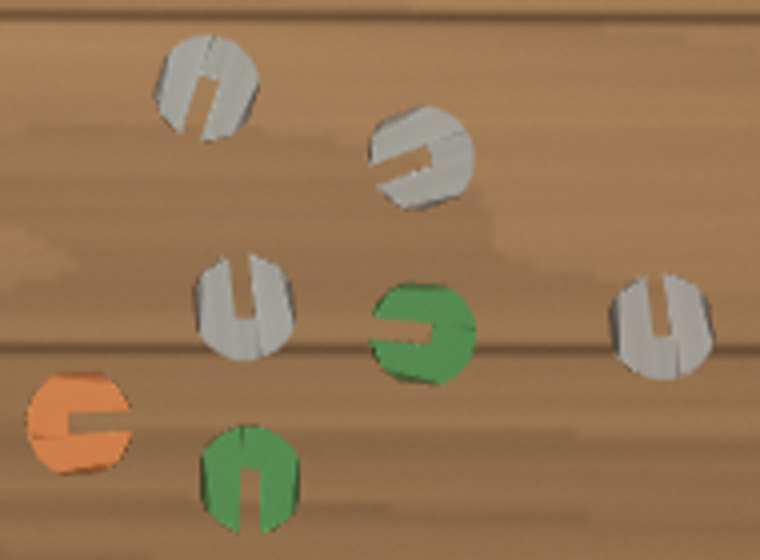

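The crop confirms the four grey steel weights with slots, and that green and orange are decoys. On the press, the line points up (crop (125,175)) and the notch is at crop (85,258), so the turn needed is about 240° clockwise.

```bash
cat >> h.py <<'E'
def plan(tx,ty,tz,yaw=None):
    """print tool-axis shares per row to reach world TCP target from the present pose, yaw unchanged, then turn"""
    o=bot.get_obs(); p=o['tool_pos']; a=o['tcp_rot'][2]; d=np.array([tx,ty,tz])-p
    x=d[0]*np.cos(a)+d[1]*np.sin(a); y=d[0]*np.sin(a)-d[1]*np.cos(a); z=-d[2]
    n=max(1,int(np.ceil(np.linalg.norm(d)/49)))
    print('at',p.round(1),'yaw',round(np.degrees(a),2),'t',round(o['time'],1),'w',round(o['grip_width'],1),'rows',n,'each',(np.array([x,y,z])/500/n).round(4),'total',(np.array([x,y,z])/500).round(4))
    if yaw is not None:
        t=-(yaw-np.degrees(a)); m=max(1,int(np.ceil(abs(t)/8.5))); print('turn deg',round(t,2),'rows',m,'each',round(t/90/m,4))
E
python3 - <<'E'
from h import *
im,de,c=load('top0')
hsv=cv2.cvtColor(im,cv2.COLOR_RGB2HSV)
print('dial',onz('top',[(215,271.5)],109,c)); print('cap',onz('top',[(274.5,270.7)],203,c),'plate',onz('top',[(276.5,269.7)],146,c))
q=onz('top',[(211.2,258.8),(211.4,269.5)],140,c);print('line',q)
print('notch',onz('top',[(201.2,279.5)],109,c))
plan(505,236,237,180)
E
```

```text
dial [[503.37775212 238.53660013 109.        ]]
cap [[508.74472548 109.27402302 203.        ]] plate [[508.75005485 109.25357775 146.        ]]
line [[529.87764719 240.45495369 140.        ]
 [508.49608012 239.77989563 140.        ]]
notch [[486.81287735 266.72206868 109.        ]]
at [ 173.4 -495.2  237.1] yaw 19.3 t 0.1 w 91.7 rows 17 each [ 0.0652 -0.0683  0.    ] total [ 1.1092e+00 -1.1610e+00  2.0000e-04]
turn deg -160.7 rows 19 each -0.094
```

Emit:
step_arm(
  deltas=[
    [1,0.065,-0.068,0,0],
    [1,0.065,-0.068,0,0],
    [1,0.065,-0.068,0,0],
    [1,0.065,-0.068,0,0],
    [1,0.065,-0.068,0,0],
    [1,0.065,-0.068,0,0],
    [1,0.065,-0.068,0,0],
    [1,0.065,-0.068,0,0],
  ],
)

```text
time: 0.9
tool_pos: [329.2, -151.0, 237.7]
tcp_rot: [3.141, -0.0, 0.336]
contact_force: [0.5, -0.2, -0.1]
grip_width: 91.8
finger_force: 0.0
```

Emit:
step_arm(
  deltas=[
    [1,0.065,-0.068,0,0],
    [1,0.065,-0.068,0,0],
    [1,0.065,-0.068,0,0],
    [1,0.065,-0.068,0,0],
    [1,0.065,-0.068,0,0],
    [1,0.065,-0.068,0,0],
    [1,0.065,-0.068,0,0],
    [1,0.065,-0.068,0,0],
  ],
)

```text
time: 1.7
tool_pos: [484.7, 191.8, 237.4]
tcp_rot: [3.141, 0.001, 0.337]
contact_force: [0.2, -0.8, -0.2]
grip_width: 91.9
finger_force: 0.0
```

Emit:
step_arm(
  deltas=[
    [1,0.065,-0.068,0,0],
    [1,0,0,0,-0.094],
    [1,0,0,0,-0.094],
    [1,0,0,0,-0.094],
    [1,0,0,0,-0.094],
    [1,0,0,0,-0.094],
    [1,0,0,0,-0.094],
    [1,0,0,0,-0.094],
  ],
)

```text
time: 2.5
tool_pos: [503.7, 232.5, 237.2]
tcp_rot: [-3.141, 0.001, 1.377]
contact_force: [0.4, 0.4, -0.3]
grip_width: 91.5
finger_force: 0.0
```

Emit:
step_arm(
  deltas=[
    [1,0,0,0,-0.094],
    [1,0,0,0,-0.094],
    [1,0,0,0,-0.094],
    [1,0,0,0,-0.094],
    [1,0,0,0,-0.094],
    [1,0,0,0,-0.094],
    [1,0,0,0,-0.094],
    [1,0,0,0,-0.094],
  ],
)

```text
time: 3.3
tool_pos: [503.7, 232.5, 237.2]
tcp_rot: [-3.141, -0.001, 2.558]
contact_force: [0.3, 0.3, -0.1]
grip_width: 91.9
finger_force: 0.0
```

Emit:
step_arm(
  deltas=[
    [1,0,0,0,-0.094],
    [1,0,0,0,-0.094],
    [1,0,0,0,-0.094],
    [1,0,0,0,-0.09],
    [1,0,0,0,0],
  ],
)

```text
time: 3.8
tool_pos: [503.8, 232.5, 237.3]
tcp_rot: [-3.141, -0.001, 3.137]
contact_force: [-0.4, -0.2, -0.6]
grip_width: 92.0
finger_force: 0.0
```

```bash
python3 - <<'E'
from h import *
plan(503.4,238.5,125,182)
im,de,c=snap('wrist','w1'); print(bot.get_obs()['joint_positions'].round(2)); print('cam',-c[3].T@c[4])
print(proj('wrist',[(503.4,238.5,140),(503.4,238.5,109),(508.7,109.3,203)],c))
E
```

```text
at [503.8 232.5 237.3] yaw 179.75 t 3.8 w 92.0 rows 3 each [0.0003 0.004  0.0748] total [0.0008 0.012  0.2245]
turn deg -2.25 rows 1 each -0.025
[ 0.29  0.4   1.44 -0.    1.3  -1.27]
cam [437.98541009 234.00757272 384.94087032]
[[331.53814323 245.17843354]
 [330.80569907 234.69792894]
 [113.28630885 281.56332231]]
```

View pics/w1.png

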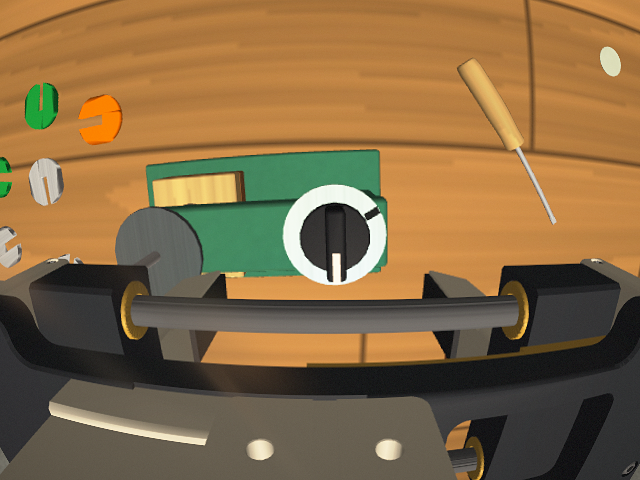

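The view shows the knob bar running from (335,205) to (337,280) with the white line at its lower end. The notch is at (373,213) and the dial is centred near (334,234).

```bash
python3 - <<'E'
from h import *
im,de,c=load('w1')
g=cv2.cvtColor(im,cv2.COLOR_RGB2HSV); m=((g[...,1]<40)&(g[...,2]>180)).astype(np.uint8); m[:180]=0;m[290:]=0;m[:,:275]=0;m[:,395:]=0
ct=max(cv2.findContours(m,cv2.RETR_EXTERNAL,cv2.CHAIN_APPROX_NONE)[0],key=cv2.contourArea).reshape(-1,2)
for z in(107,109,111):
  P=onz('wrist',ct,z,c)[:,:2].astype(np.float32); print(z,cv2.minEnclosingCircle(P))
print(onz('wrist',[(373,213)],109,c), onz('wrist',[(335,205),(336.5,253),(336.8,279)],140,c))
for u in[(325,245),(336,262),(336,230),(300,250),(336,210),(155,258)]:print(u,bydepth('wrist',u,de,c).round(1))
E
```

```text
107 ((504.75421142578125, 241.27601623535156), 39.994571685791016)
109 ((504.2737731933594, 241.22372436523438), 39.706756591796875)
111 ((503.79339599609375, 241.1714324951172), 39.4189338684082)
[[486.59137835 270.48380254 109.        ]] [[475.7243289  240.78845819 140.        ]
 [508.96875168 241.91424807 140.        ]
 [527.96641224 242.23667996 140.        ]]
(325, 245) [[509.8 234.  115.6]]
(336, 262) [[515.  241.6 141.5]]
(336, 230) [[492.5 241.5 141.2]]
(300, 250) [[516.2 214.5 106.3]]
(336, 210) [[479.1 241.5 140.2]]
(155, 258) [[508.5 115.6 154.9]]
```

Emit:
step_arm(
  deltas=[
    [1,0,0.016,0.06,-0.021],
    [1,0,0,0.08,0],
    [1,0,0,0.05,0],
    [1,0,0,0.026,0],
    [1,0,0,0,0],
    [0,0,0,0,0],
    [0,0,0,0,0],
    [0,0,0,0,0],
  ],
)

```text
time: 4.65
tool_pos: [504.6, 240.8, 130.8]
tcp_rot: [3.141, 0.002, -3.115]
contact_force: [0.2, -0.3, -0.8]
grip_width: 72.4
finger_force: 0.0
```

Emit:
step_arm(
  deltas=[
    [0,0,0,0,0],
    [0,0,0,0,0],
    [0,0,0,0,0],
    [0,0,0,0,0],
    [0,0,0,0,0],
  ],
)

```text
time: 5.15
tool_pos: [504.0, 240.6, 129.7]
tcp_rot: [-3.141, -0.0, -3.114]
contact_force: [-1.0, 0.6, -0.7]
grip_width: 32.4
finger_force: 0.0
```

Emit:
step_arm(
  deltas=[
    [0,0,0,0,0],
    [0,0,0,0,0],
    [0,0,0,0,0],
    [0,0,0,0,0],
    [0,0,0,0,0],
  ],
)

```text
time: 5.65
tool_pos: [504.0, 240.3, 129.7]
tcp_rot: [-3.141, -0.0, -3.114]
contact_force: [-1.2, -2.1, -0.2]
grip_width: 13.7
finger_force: 30.0
```

Emit:
step_arm(
  deltas=[
    [0,0,0,0,0.05],
    [0,0,0,0,0.08],
    [0,0,0,0,0.09],
    [0,0,0,0,0.09],
    [0,0,0,0,0.09],
  ],
)

```text
time: 6.15
tool_pos: [504.2, 241.0, 129.7]
tcp_rot: [3.141, 0.0, 2.535]
contact_force: [2.1, 1.0, -1.7]
grip_width: 13.7
finger_force: 30.0
```

Emit:
step_arm(
  deltas=[
    [0,0,0,0,0.09],
    [0,0,0,0,0.09],
    [0,0,0,0,0.09],
    [0,0,0,0,0.09],
    [0,0,0,0,0.09],
    [0,0,0,0,0.09],
    [0,0,0,0,0.09],
    [0,0,0,0,0.09],
  ],
)

```text
time: 6.95
tool_pos: [505.4, 241.3, 129.8]
tcp_rot: [3.139, -0.002, 1.404]
contact_force: [4.9, 1.9, -3.2]
grip_width: 13.8
finger_force: 29.2
```

Emit:
step_arm(
  deltas=[
    [0,0,0,0,0.09],
    [0,0,0,0,0.09],
    [0,0,0,0,0.09],
    [0,0,0,0,0.09],
    [0,0,0,0,0.09],
    [0,0,0,0,0.09],
    [0,0,0,0,0.09],
    [0,0,0,0,0.09],
  ],
)

```text
time: 7.75
tool_pos: [506.2, 240.6, 129.8]
tcp_rot: [3.141, -0.005, 0.273]
contact_force: [8.6, -2.0, -4.7]
grip_width: 14.3
finger_force: 29.2
```

Emit:
step_arm(
  deltas=[
    [0,0,0,0,0.09],
    [0,0,0,0,0.09],
    [0,0,0,0,0.09],
    [0,0,0,0,0.09],
    [0,0,0,0,0.09],
    [0,0,0,0,0.09],
    [0,0,0,0,0.09],
    [0,0,0,0,0.09],
  ],
)

```text
time: 8.55
tool_pos: [506.0, 239.6, 129.8]
tcp_rot: [-3.14, -0.004, -0.858]
contact_force: [6.3, -6.9, -2.2]
grip_width: 13.8
finger_force: 29.2
```

Emit:
step_arm(
  deltas=[
    [0,0,0,0,0.09],
    [0,0,0,0,0.02],
    [0,0,0,0,0],
    [0,0,0,0,0],
  ],
)

```text
time: 8.95
tool_pos: [505.8, 239.5, 129.8]
tcp_rot: [-3.139, -0.003, -1.025]
contact_force: [5.8, -6.5, -2.2]
grip_width: 14.1
finger_force: 29.3
```

```bash
python3 - <<'E'
from h import *
print(bot.get_obs()['joint_positions'].round(3),np.degrees(bot.get_obs()['tcp_rot']))
im,de,c=snap('wrist','w2')
E
```

```text
[ 0.307  0.509  1.579 -0.003  1.051  2.904] [-1.79872184e+02 -1.72670895e-01 -5.87412197e+01]
```

View pics/w2.png

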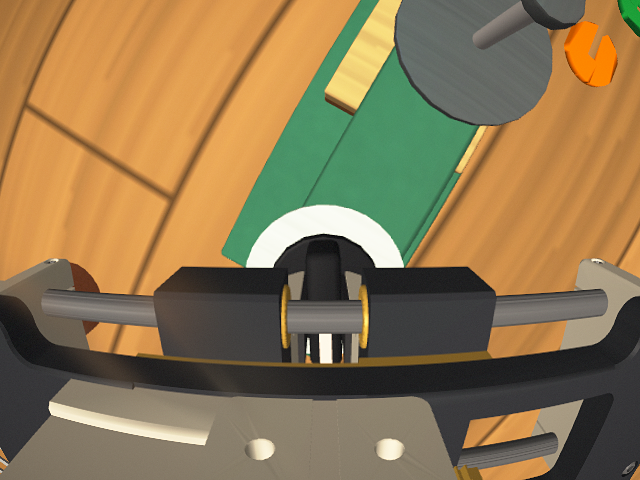

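The jaws hold the bar, and the line end at (323,348) faces away from the camera. The notch is hidden, so I'll release and rise to check.

Emit:
step_arm(
  deltas=[
    [1,0,0,0,0],
    [1,0,0,0,0],
    [1,0,0,0,0],
    [1,0,0,0,0],
    [1,0,0,0,0],
    [1,0,0,-0.08,0],
    [1,0,0,-0.1,0],
    [1,0,0,-0.1,0],
  ],
)

```text
time: 9.8
tool_pos: [503.5, 240.6, 271.0]
tcp_rot: [3.14, 0.0, -1.025]
contact_force: [0.9, -0.1, 0.1]
grip_width: 73.0
finger_force: 0.0
```

Emit:
step_arm(
  deltas=[
    [1,0.06,0,0,0],
    [1,0,0,0,0],
    [1,0,0,0,0],
  ],
)

```text
time: 10.1
tool_pos: [519.3, 214.7, 269.2]
tcp_rot: [3.141, 0.001, -1.026]
contact_force: [0.3, 0.7, 0.2]
grip_width: 90.7
finger_force: 0.0
```

```bash
python3 - <<'E'
from h import *
im,de,c=snap('wrist','w3'); t,d2,c2=snap('top','t3')
uv=proj('wrist',[(504,240.5,120)],c)[0]; print(uv,bot.get_obs()['tool_pos'])
u,v=(uv+.5).astype(int); 
def crop(I,u,v,r,f):return cv2.resize(I[max(0,v-r):v+r,max(0,u-r):u+r],(f,f),interpolation=cv2.INTER_CUBIC)
cv2.imwrite('pics/c3.png',np.hstack([crop(im,320,200,80,400),crop(t,214,271,25,400)])[:,:,::-1])
E
```

```text
[323.77499437 262.19341366] [518.87506225 215.26383207 268.74390531]
```

View pics/c3.png

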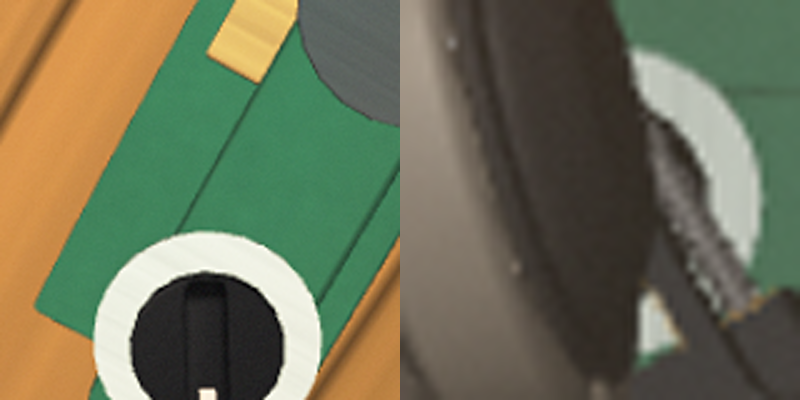

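The notch is out of the crop. I'll shift back so the whole dial shows.

Emit:
step_arm(
  deltas=[
    [1,-0.09,0,0,0],
    [1,-0.06,0,-0.02,0],
    [1,0,0,0,0],
    [1,0,0,0,0],
  ],
)

```text
time: 10.6
tool_pos: [480.0, 279.8, 279.2]
tcp_rot: [3.141, -0.0, -1.023]
contact_force: [0.4, 0.2, -0.6]
grip_width: 91.9
finger_force: 0.0
```

```bash
python3 - <<'E'
from h import *
im,de,c=snap('wrist','w4')
uv=proj('wrist',[(504,240.5,120)],c)[0]; print(uv)
u,v=(uv+.5).astype(int)
cv2.imwrite('pics/c4.png',cv2.resize(im[v-60:v+60,u-60:u+60],(600,600),interpolation=cv2.INTER_CUBIC)[:,:,::-1]); print(u-60,v-60)
E
```

```text
[324.24183592 170.17212403]
264 110
```

View pics/c4.png

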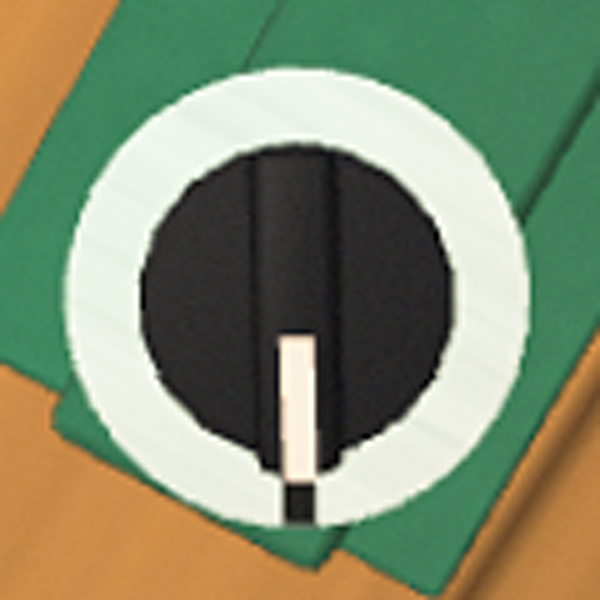

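The line end (crop (298,480)) points straight at the notch (crop (299,505)), so the lock is done. Next I'll turn and go above weight C.

Emit:
step_arm(
  deltas=[
    [0.8,0,0,0,-0.088],
    [0.8,0,0,0,-0.088],
    [0.8,0,0,0,-0.088],
    [0.8,0,0,0,-0.088],
    [0.8,0,0,0,-0.088],
    [0.8,0,0,0,-0.088],
    [0.8,0,0,0,-0.088],
    [0.8,0,0,0,-0.088],
  ],
)

```text
time: 11.45
tool_pos: [481.1, 277.9, 278.9]
tcp_rot: [3.141, 0.001, 0.085]
contact_force: [0.1, -0.7, -0.4]
grip_width: 73.7
finger_force: 0.0
```

```bash
python3 - <<'E'
from h import *
plan(455.4,-119.9,279,5)
im,de,c=snap('wrist','w5')
# rod cap in this view?
print(proj('wrist',[(508.7,109.3,193)],c))
E
```

```text
at [481.1 277.9 278.9] yaw 4.87 t 11.4 w 73.7 rows 9 each [-0.0132  0.0876 -0.    ] total [-1.187e-01  7.884e-01 -2.000e-04]
turn deg -0.13 rows 1 each -0.0015
[[555.17175443 230.36461599]]
```

Emit:
step_arm(
  deltas=[
    [0.8,-0.013,0.0876,0,0],
    [0.8,-0.013,0.0876,0,0],
    [0.8,-0.013,0.0876,0,0],
    [0.8,-0.013,0.0876,0,0],
    [0.8,0,0,0,0],
  ],
)

```text
time: 12.0
tool_pos: [468.7, 97.3, 279.4]
tcp_rot: [3.14, 0.001, 0.072]
contact_force: [-0.2, 0.5, -1.0]
grip_width: 73.2
finger_force: 0.0
```

```bash
python3 - <<'E'
from h import *
im,de,c=snap('wrist','w6'); print(bot.get_obs()['tool_pos'],proj('wrist',[(508.7,109.3,193)],c))
E
```

```text
[468.91252681  99.39528356 279.48616663] [[311.11616882 185.99970827]]
```

Emit:
step_arm(
  deltas=[
    [0.8,-0.013,0.0876,0.03,0],
    [0.8,-0.013,0.0876,0.03,0],
    [0.8,-0.013,0.0876,0.03,0],
    [0.8,-0.013,0.0876,0.03,0],
    [0.8,-0.014,0.0876,0.03,0],
    [0.8,0,0,0,0],
    [0.8,0,0,0,0],
  ],
)

```text
time: 12.75
tool_pos: [453.6, -118.9, 204.1]
tcp_rot: [-3.14, 0.001, 0.077]
contact_force: [0.1, -0.3, 0.5]
grip_width: 73.2
finger_force: 0.0
```

```bash
python3 - <<'E'
from h import *
im,de,c=snap('wrist','w7'); print(bot.get_obs()['tool_pos'])
for w in weights(im,c,'wrist'): print(*w)
a=load('w6')[0]
cv2.imwrite('pics/c7.png',np.hstack([cv2.resize(a[:300],(480,225)),cv2.resize(im[:300],(480,225))])[:,:,::-1][:, :960] if 0 else np.vstack([cv2.resize(a[:300],(640,300)),im[:300]])[:,:,::-1])
E
```

```text
[ 453.87824031 -118.07662905  204.57379012]
[581.6 -97.4] 30.2 165.9 [314.  77.] 2.5
[ 542.  -220.4] 30.6 110.9 [442. 134.] 2.9
[ 455.9 -119.1] 30.1 3.7 [326. 217.] 2.7
[ 447.9 -357.2] 32.0 43.9 [544. 243.] 2.1
[337.5  28.7] 22.2 -100.4 [179. 313.] 2.9
```

View pics/c7.png

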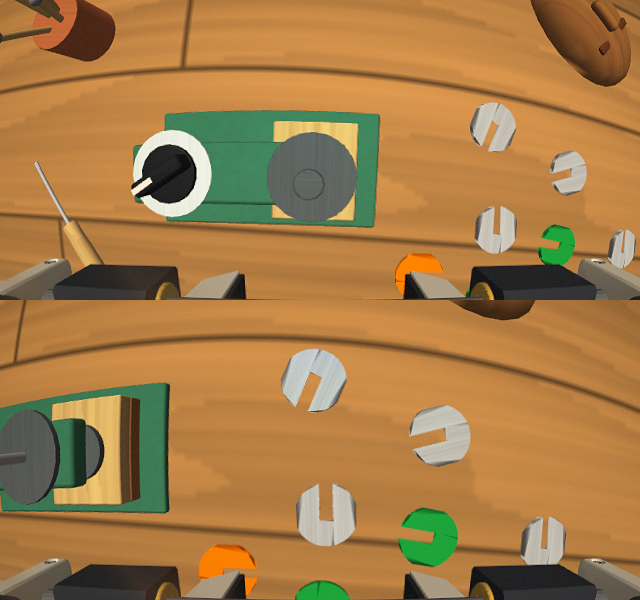

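Top half: the hanger cap is at (308,184) and the line still points at the notch. Bottom half: weight C is at (326,515), directly below the jaws.

```bash
python3 - <<'E'
from h import *
im,de,c=load('w6')
g=cv2.cvtColor(im,cv2.COLOR_RGB2HSV); m=((g[...,1]<50)&(g[...,2]>50)&(g[...,2]<150)).astype(np.uint8); m[:125]=0;m[228:]=0;m[:,:262]=0;m[:,362:]=0
ct=max(cv2.findContours(m,cv2.RETR_EXTERNAL,cv2.CHAIN_APPROX_NONE)[0],key=cv2.contourArea).reshape(-1,2)
P=onz('wrist',ct,135,c)[:,:2].astype(np.float32); print('plate',cv2.minEnclosingCircle(P))
print('cap',onz('wrist',[(308.5,184)],193,c)); print(bydepth('wrist',[(308,184),(330,160),(290,160)],de,c).round(1))
plan(455.9,-119.1,13,4)
E
```

```text
plate ((509.694580078125, 111.33685302734375), 35.60569763183594)
cap [[509.85620567 111.03209762 193.        ]]
[[509.8 111.3 193. ]
 [524.2  97.5 134.9]
 [522.1 128.6 136. ]]
at [ 453.9 -118.1  204.6] yaw 4.54 t 12.8 w 73.5 rows 4 each [0.001  0.0006 0.0958] total [0.0039 0.0024 0.3831]
turn deg 0.54 rows 1 each 0.006
```

Emit:
step_arm(
  deltas=[
    [0.8,0.004,0.002,0.096,0.006],
    [0.8,0,0,0.096,0],
    [0.8,0,0,0.096,0],
    [0.8,0,0,0.06,0],
    [0.8,0,0,0.035,0],
    [0.8,0,0,0,0],
    [0,0,0,0,0],
    [0,0,0,0,0],
  ],
)

```text
time: 13.6
tool_pos: [456.5, -118.5, 13.7]
tcp_rot: [3.141, -0.001, 0.073]
contact_force: [-0.1, 0.1, -0.1]
grip_width: 61.9
finger_force: 0.0
```

Emit:
step_arm(
  deltas=[
    [0,0,0,0,0],
    [0,0,0,0,0],
    [0,0,0,0,0],
    [0,0,0,0,0],
    [0,0,0,0,0],
  ],
)

```text
time: 14.1
tool_pos: [456.2, -119.3, 13.7]
tcp_rot: [3.141, -0.001, 0.071]
contact_force: [0.8, 4.6, 6.2]
grip_width: 55.4
finger_force: 29.9
```

Emit:
step_arm(
  deltas=[
    [0,0,0,-0.04,0],
    [0,0,0,-0.09,0],
    [0,0,0,-0.09,0],
    [0,0,0,-0.095,0],
    [0,0,0,-0.09,0],
    [0,0,0,-0.02,0.05],
  ],
)

```text
time: 14.7
tool_pos: [457.3, -120.6, 230.5]
tcp_rot: [3.138, -0.007, -0.009]
contact_force: [-0.7, -0.1, -1.8]
grip_width: 55.1
finger_force: 29.9
```

Emit:
step_arm(
  deltas=[
    [0,0,0,0,0.08],
    [0,0,0,0,0.08],
    [0,0,0,0,0.08],
    [0,0,0,0,0.08],
    [0,0,0,0,0.08],
    [0,0,0,0,0.072],
    [0,0,0,0,0],
  ],
)

```text
time: 15.4
tool_pos: [455.1, -119.6, 225.2]
tcp_rot: [3.141, 0.001, -0.75]
contact_force: [-1.6, -0.2, -1.3]
grip_width: 55.3
finger_force: 29.9
```

```bash
python3 - <<'E'
from h import *
plan(466,152,220,-43)
E
```

```text
at [ 455.1 -119.6  225.2] yaw -42.97 t 15.4 w 55.3 rows 6 each [-0.0591 -0.0687  0.0017] total [-0.3544 -0.4123  0.0103]
turn deg 0.03 rows 1 each 0.0003
```

Emit:
step_arm(
  deltas=[
    [0,-0.059,-0.0687,0,0],
    [0,-0.059,-0.0687,0,0],
    [0,-0.059,-0.0687,0,0],
    [0,-0.059,-0.0687,0,0],
    [0,-0.059,-0.0687,0,0],
    [0,-0.059,-0.0687,0,0],
    [0,0,0,0,0],
    [0,0,0,0,0],
  ],
)

```text
time: 16.2
tool_pos: [465.8, 152.5, 225.2]
tcp_rot: [3.14, 0.0, -0.744]
contact_force: [0.8, -0.3, -2.1]
grip_width: 55.4
finger_force: 29.9
```

```bash
python3 - <<'E'
from h import *
plan(466,152,153,-43)
im,de,c=snap('wrist','w8'); print(proj('wrist',[(509.8,111.2,193)],c))
E
```

```text
at [465.8 152.5 225.2] yaw -42.61 t 16.2 w 55.4 rows 2 each [0.0005 0.0003 0.0722] total [0.0009 0.0005 0.1444]
turn deg 0.39 rows 1 each 0.0044
[[326.26875346 155.96924022]]
```

View pics/w8.png

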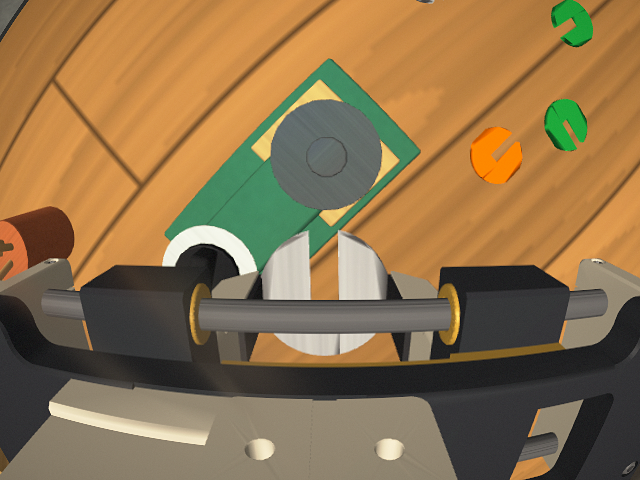

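The disc is held with its slot forward; the mouth is at (323,235) and the rod cap at (326,157). I'll check the lateral offset.

```bash
python3 - <<'E'
from h import *
im,de,c=load('w8'); a=np.radians(-42.6); ux=np.array([np.cos(a),np.sin(a)]); uy=np.array([np.sin(a),-np.cos(a)]); p=np.array([465.8,152.5])
for n,u,z in(('L',(308.5,240),219.5),('R',(338.3,240),219.5),('L2',(310,290),219.5),('R2',(339,290),219.5),('cap',(326.5,156.5),193),('ctop',(324.5,231),219.5)):
    q=onz('wrist',[u],z,c)[0,:2]-p; print(n,(q@ux).round(1),(q@uy).round(1))
E
```

```text
L 25.4 -7.1
R 25.4 5.6
L2 2.6 -6.7
R2 2.6 6.2
cap 60.1 0.7
ctop 29.4 -0.3
```

Emit:
step_arm(
  deltas=[
    [0,0,0.002,0.06,0.004],
    [0,0,0,0.06,0],
    [0,0,0,0.022,0],
    [0,0,0,0,0],
    [0,0,0,0,0],
    [0,0,0,0,0],
  ],
)

```text
time: 16.85
tool_pos: [466.7, 151.0, 156.1]
tcp_rot: [-3.14, -0.002, -0.755]
contact_force: [-0.6, -0.2, -1.1]
grip_width: 55.3
finger_force: 29.9
```

Emit:
step_arm(
  deltas=[
    [0,0.02,0,0,0],
    [0,0.02,0,0,0],
    [0,0.02,0,0,0],
    [0,0.02,0,0,0],
    [0,0.02,0,0,0],
    [0,0.02,0,0,0],
    [0,0,0,0,0],
    [0,0,0,0,0],
  ],
)

```text
time: 17.65
tool_pos: [509.3, 110.0, 154.5]
tcp_rot: [3.141, 0.0, -0.755]
contact_force: [-0.2, 0.3, -2.3]
grip_width: 55.4
finger_force: 29.9
```

```bash
python3 - <<'E'
from h import *
plan(509.8,111.2,149,-43); print(bot.get_obs()['contact_force'])
snap('wrist','w9');snap('scene','s9')
E
```

```text
at [509.3 110.  154.5] yaw -43.29 t 17.6 w 55.4 rows 1 each [-0.0009 -0.0025  0.011 ] total [-0.0009 -0.0025  0.011 ]
turn deg -0.29 rows 1 each -0.0032
[-0.19984112  0.25917045 -2.26517741]
```

View pics/w9.png

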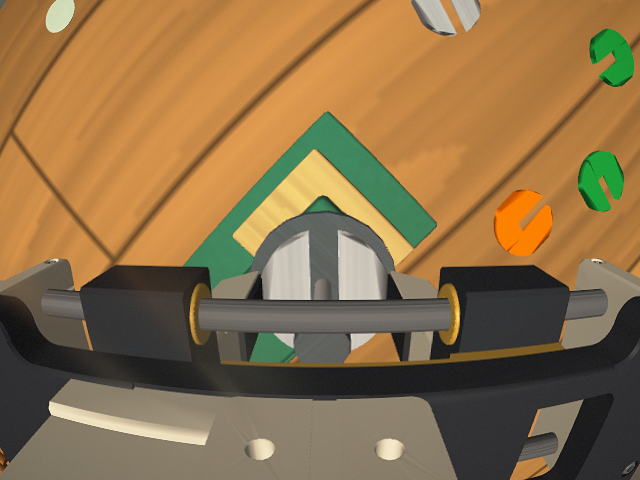

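The rod (322,290) stands in the middle of the slot (308 to 339). I'll lower, release and rise.

Emit:
step_arm(
  deltas=[
    [0,0,0,0.006,0],
    [0,0,0,0.004,0],
    [0,0,0,0,0],
    [0,0,0,0,0],
    [0.8,0,0,0,0],
    [0.8,0,0,0,0],
    [0.8,0,0,0,0],
    [0.8,0,0,0,0],
  ],
)

```text
time: 18.55
tool_pos: [509.5, 110.2, 149.9]
tcp_rot: [-3.141, -0.0, -0.755]
contact_force: [-0.2, -0.3, -0.2]
grip_width: 73.2
finger_force: 0.0
```

Emit:
step_arm(
  deltas=[
    [0.8,0,0,-0.04,0],
    [0.8,0,0,-0.09,0],
    [0.8,0,0,-0.09,0],
    [0.8,0,0,0,0],
    [0.8,0,0,0,0],
  ],
)

```text
time: 19.05
tool_pos: [509.6, 110.2, 260.6]
tcp_rot: [-3.14, -0.002, -0.755]
contact_force: [0.1, -0.3, -0.1]
grip_width: 73.0
finger_force: 0.0
```

```bash
python3 - <<'E'
from h import *
im,de,c=snap('wrist','w10')
t,_,ct=snap('top','t10')
for w in weights(t,ct): print(*w)
plan(581.6,-97.4,264,163)
E
```

```text
[581.1 -98. ] 29.7 159.1 [371. 236.] 2.7
[ 555.3 -251.1] 29.8 114.5 [439. 248.] 2.9
[ 445.2 -359.6] 30.6 13.6 [485. 297.] 2.4
at [508.6 110.1 258.5] yaw -43.26 t 19.1 w 73.2 rows 5 each [ 0.0781  0.0405 -0.0022] total [ 0.3907  0.2023 -0.0111]
turn deg -206.26 rows 25 each -0.0917
```

View pics/w10.png

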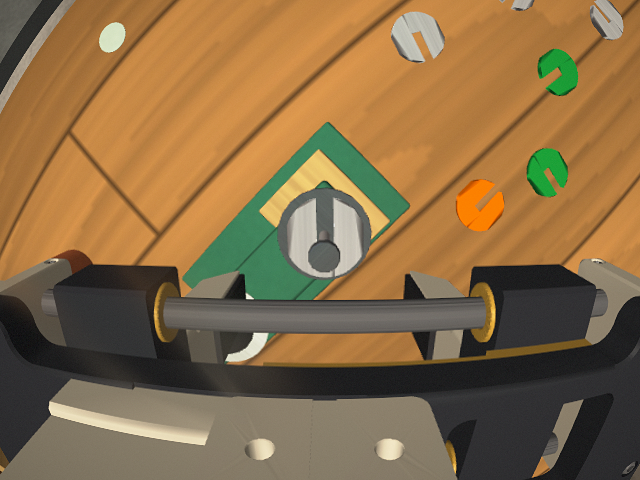

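The first weight is seated, with the rod centred and the slot pointing −43°. Weight B was knocked to (555,−251). Next is D.

Emit:
step_arm(
  deltas=[
    [0.8,0,0,0,-0.085],
    [0.8,0,0,0,-0.085],
    [0.8,0,0,0,-0.085],
    [0.8,0,0,0,-0.085],
    [0.8,0,0,0,-0.085],
    [0.8,0,0,0,-0.085],
    [0.8,0,0,0,-0.07],
    [0.8,0,0,0,0],
  ],
)

```text
time: 19.95
tool_pos: [508.7, 110.1, 258.0]
tcp_rot: [-3.141, 0.003, 0.157]
contact_force: [0.3, 0.6, 0.4]
grip_width: 73.5
finger_force: 0.0
```

```bash
python3 - <<'E'
from h import *
plan(445,-359,180,9)
E
```

```text
at [508.7 110.1 258. ] yaw 9.0 t 19.9 w 73.5 rows 10 each [-0.0273  0.0907  0.0156] total [-0.2725  0.9067  0.156 ]
turn deg -0.0 rows 1 each -0.0
```

Emit:
step_arm(
  deltas=[
    [0.8,-0.027,0.0907,0,0],
    [0.8,-0.027,0.0907,0,0],
    [0.8,-0.027,0.0907,0,0],
    [0.8,-0.027,0.0907,0,0],
    [0.8,-0.027,0.0907,0.03,0],
    [0.8,-0.027,0.0907,0.03,0],
    [0.8,-0.027,0.0907,0.03,0],
    [0.8,-0.027,0.0907,0.03,0],
  ],
)

```text
time: 20.75
tool_pos: [458.1, -266.6, 198.2]
tcp_rot: [-3.14, 0.001, 0.152]
contact_force: [-0.0, -0.0, -0.5]
grip_width: 73.7
finger_force: 0.0
```

Emit:
step_arm(
  deltas=[
    [0.8,-0.028,0.0907,0.03,0],
    [0.8,-0.028,0.0907,0,0],
    [0.8,0,0,0,0],
    [0.8,0,0,0,0],
  ],
)

```text
time: 21.15
tool_pos: [444.7, -359.4, 183.3]
tcp_rot: [-3.139, 0.001, 0.151]
contact_force: [0.7, 0.1, -0.4]
grip_width: 73.1
finger_force: 0.0
```

```bash
cat >> h.py <<'E'
def slotfit(name,n='wrist'):
    """slot direction/centre of the disc under the jaws from two-sided edges: report tool-frame mask geometry"""
    im,de,c=load(name); o=bot.get_obs(); p=o['tool_pos'][:2]
    hsv=cv2.cvtColor(im,cv2.COLOR_RGB2HSV); m=((hsv[...,1]<45)&(hsv[...,2]>105)).astype(np.uint8)
    uv=proj('wrist',[(p[0],p[1],8)],c)[0]; k,l,s,ce=cv2.connectedComponentsWithStats(m)
    cand=[i for i in range(1,k) if s[i,4]>900]; i=min(cand,key=lambda i:np.hypot(*(ce[i]-uv)))
    ct=max(cv2.findContours((l==i).astype(np.uint8),cv2.RETR_EXTERNAL,cv2.CHAIN_APPROX_NONE)[0],key=cv2.contourArea).reshape(-1,2)
    P=onz('wrist',ct,8,c)[:,:2]; h=cv2.convexHull(P.astype(np.float32)); M=cv2.moments(h*10); q=np.array([M['m10'],M['m01']])/M['m00']/10
    # contour points well inside the hull near slot axis = slot edges
    d=np.array([cv2.pointPolygonTest(h,(float(a),float(b)),True) for a,b in P]); S=P[d>4]-q
    best=min(np.arange(0,360,.5),key=lambda t:np.abs(np.abs(S@[-np.sin(np.radians(t)),np.cos(np.radians(t))])-6.5).mean()-.02*(S@[np.cos(np.radians(t)),np.sin(np.radians(t))]).mean())
    print('centre',q.round(1),'slot',best,'px',ce[i].round(0)); return q,best
E
python3 - <<'E'
from h import *
im,de,c=snap('wrist','w11')
for w in weights(im,c,'wrist'): print(*w)
q,b=slotfit('w11'); plan(q[0],q[1],13,b)
E
```

```text
[581.3 -98.6] 31.6 -158.5 [89. 53.] 2.0
[ 555.5 -250.8] 30.6 120.2 [226.  82.] 2.3
[ 445.9 -358.7] 30.1 8.3 [325. 222.] 2.7
centre [ 445.9 -358.7] slot 7.5 px [325. 222.]
at [ 445.1 -358.3  183.7] yaw 8.8 t 21.2 w 73.3 rows 4 each [0.0004 0.0002 0.0854] total [0.0015 0.0009 0.3415]
turn deg 1.3 rows 1 each 0.0144
```

Emit:
step_arm(
  deltas=[
    [0.8,0.0015,0.001,0.09,0.012],
    [0.8,0,0,0.095,0],
    [0.8,0,0,0.09,0],
    [0.8,0,0,0.05,0],
    [0.8,0,0,0.017,0],
    [0.8,0,0,0,0],
    [0,0,0,0,0],
    [0,0,0,0,0],
  ],
)

```text
time: 22.0
tool_pos: [447.2, -359.5, 15.1]
tcp_rot: [3.139, -0.001, 0.138]
contact_force: [0.0, -0.4, 0.4]
grip_width: 61.9
finger_force: 0.0
```

Emit:
step_arm(
  deltas=[
    [0,0,0,0,0],
    [0,0,0,0,0],
    [0,0,0,0,0],
    [0,0,0,0,0],
    [0,0,0,0,0],
  ],
)

```text
time: 22.5
tool_pos: [447.0, -359.6, 14.8]
tcp_rot: [3.14, -0.001, 0.137]
contact_force: [1.3, 2.1, 6.1]
grip_width: 55.2
finger_force: 30.0
```

Emit:
step_arm(
  deltas=[
    [0,0,0,-0.04,0],
    [0,0,0,-0.09,0],
    [0,0,0,-0.09,0],
    [0,0,0,-0.09,0],
    [0,0,0,-0.09,0],
    [0,0,0,-0.02,-0.06],
  ],
)

```text
time: 23.1
tool_pos: [447.7, -360.9, 229.6]
tcp_rot: [3.133, -0.005, 0.233]
contact_force: [-0.1, -0.5, -1.5]
grip_width: 55.1
finger_force: 30.0
```

Emit:
step_arm(
  deltas=[
    [0,0,0,0,-0.08],
    [0,0,0,0,-0.08],
    [0,0,0,0,-0.08],
    [0,0,0,0,-0.08],
    [0,0,0,0,-0.055],
    [0,0,0,0,0],
  ],
)

```text
time: 23.7
tool_pos: [446.0, -359.2, 223.4]
tcp_rot: [-3.141, 0.0, 0.821]
contact_force: [-0.1, 0.5, -1.4]
grip_width: 54.9
finger_force: 30.0
```

```bash
python3 - <<'E'
from h import *
a=np.radians(47); s=np.array([510,110.6])-62*np.array([np.cos(a),np.sin(a)])
print(s); plan(s[0],s[1],225,47)
E
```

```text
[467.71610168  65.2560705 ]
at [ 446.  -359.2  223.4] yaw 47.04 t 23.7 w 54.9 rows 9 each [ 0.0723 -0.0608 -0.0003] total [ 0.6508 -0.5468 -0.0031]
turn deg 0.04 rows 1 each 0.0005
```

Emit:
step_arm(
  deltas=[
    [0,0.0723,-0.0608,0,0],
    [0,0.0723,-0.0608,0,0],
    [0,0.0723,-0.0608,0,0],
    [0,0.0723,-0.0608,0,0],
    [0,0.0723,-0.0608,0,0],
    [0,0.0723,-0.0608,0,0],
    [0,0.0723,-0.0608,0,0],
    [0,0.0723,-0.0608,0,0],
  ],
)

```text
time: 24.5
tool_pos: [465.3, 19.8, 223.9]
tcp_rot: [3.141, -0.0, 0.817]
contact_force: [1.4, 0.2, -1.7]
grip_width: 55.1
finger_force: 30.0
```

Emit:
step_arm(
  deltas=[
    [0,0.0723,-0.0604,0,0],
    [0,0,0,0,0],
    [0,0,0,0,0],
  ],
)

```text
time: 24.8
tool_pos: [467.9, 66.0, 223.6]
tcp_rot: [3.141, 0.0, 0.822]
contact_force: [-0.0, -1.6, -1.0]
grip_width: 55.4
finger_force: 30.0
```

```bash
cat >> h.py <<'E'
def align(name,below):
    """held disc slot vs rod cap in tool frame. below = TCP minus disc bottom"""
    im,de,c=snap('wrist',name); o=bot.get_obs(); p=o['tool_pos']; a=o['tcp_rot'][2]
    ux=np.array([np.cos(a),np.sin(a)]); uy=np.array([np.sin(a),-np.cos(a)])
    hsv=cv2.cvtColor(im,cv2.COLOR_RGB2HSV); bright=((hsv[...,1]<45)&(hsv[...,2]>130))
    zt=p[2]-below+8
    for row in (245,255,265,280,290):
        b=np.where(bright[row,255:395])[0]+255
        g=np.where(np.diff(b)>12)[0]
        if len(g)==0: print(row,'none'); continue
        g=g[np.argmin(abs((b[g]+b[g+1])/2-323))]; L,R=b[g]+.5,b[g+1]-.5
        q=[onz('wrist',[(u,row)],zt,c)[0,:2]-p[:2] for u in(L,R)]
        print('row',row,L,R,'tool x',(q[0]@ux).round(1),'slot y',(q[0]@uy).round(1),(q[1]@uy).round(1),'mid',((q[0]+q[1])@uy/2).round(2))
    # cap by depth: points at 193 +-3
    vv,uu=np.mgrid[60:300:2,200:440:2]; uv=np.c_[uu.ravel(),vv.ravel()]; P=bydepth('wrist',uv,de,c)
    k=(abs(P[:,2]-193)<2.5)&(np.hypot(P[:,0]-510,P[:,1]-111)<20)&(de[uv[:,1],uv[:,0]]>0)
    if k.any():
        (q,r)=cv2.minEnclosingCircle(P[k][:,:2].astype(np.float32)); q=np.array(q)-p[:2]; print('cap world',(q+p[:2]).round(1),'r',round(r,1),'tool x',(q@ux).round(1),'y',(q@uy).round(1))
    print('z',p[2].round(1),'yaw',np.degrees(a).round(2),'w',o['grip_width'].round(1))
E
python3 -c "
from h import *
align('w12',14.8)"
```

```text
row 245 310.5 339.5 tool x 25.1 slot y -7.9 4.6 mid -1.64
row 255 310.5 339.5 tool x 20.6 slot y -7.9 4.7 mid -1.62
row 265 309.5 338.5 tool x 16.0 slot y -8.4 4.3 mid -2.05
row 280 309.5 338.5 tool x 9.0 slot y -8.4 4.4 mid -2.03
row 290 309.5 338.5 tool x 4.2 slot y -8.5 4.5 mid -2.02
cap world [509.5 111.3] r 9.9 tool x 62.2 y -1.3Traceback (most recent call last):
  File "<string>", line 3, in <module>
    align('w12',14.8)
    ~~~~~^^^^^^^^^^^^
  File "h.py", line 80, in align
    print('z',p[2].round(1),'yaw',np.degrees(a).round(2),'w',o['grip_width'].round(1))
                                                             ^^^^^^^^^^^^^^^^^^^^^
AttributeError: 'float' object has no attribute 'round'
```

Emit:
step_arm(
  deltas=[
    [0,0,0.001,0.06,0],
    [0,0,0,0.05,0],
    [0,0,0,0.015,0],
    [0,0,0,0,0],
    [0,0,0,0,0],
    [0,0,0,0,0],
  ],
)

```text
time: 25.45
tool_pos: [469.4, 64.3, 162.4]
tcp_rot: [3.14, -0.002, 0.82]
contact_force: [-0.1, 0.2, -1.8]
grip_width: 55.3
finger_force: 30.0
```

Emit:
step_arm(
  deltas=[
    [0,0.02,0,0,0],
    [0,0.02,0,0,0],
    [0,0.02,0,0,0],
    [0,0.02,0,0,0],
    [0,0.02,0,0,0],
    [0,0.024,0,0,0],
    [0,0,0,0,0],
    [0,0,0,0,0],
  ],
)

```text
time: 26.25
tool_pos: [510.7, 110.3, 160.9]
tcp_rot: [-3.141, 0.001, 0.821]
contact_force: [0.1, -0.9, -1.3]
grip_width: 54.8
finger_force: 30.0
```

```bash
sed -i "s/o\['grip_width'\].round(1))$/round(o['grip_width'],1))/" h.py; python3 -c "
from h import *
align('w13',14.8);plan(510,110.8,158,47)"
```

```text
245 none
255 none
265 none
row 280 310.5 322.5 tool x 8.7 slot y -7.2 -1.9 mid -4.55
row 290 310.5 322.5 tool x 3.9 slot y -7.3 -1.9 mid -4.57
z 161.0 yaw 47.03 w 55.3
at [510.5 110.1 161. ] yaw 47.03 t 26.3 w 55.3 rows 1 each [ 0.0004 -0.0017  0.0059] total [ 0.0004 -0.0017  0.0059]
turn deg 0.03 rows 1 each 0.0004
```

Emit:
step_arm(
  deltas=[
    [0,0,0,0.003,0],
    [0,0,0,0.003,0],
    [0,0,0,0,0],
    [0,0,0,0,0],
    [0.8,0,0,0,0],
    [0.8,0,0,0,0],
    [0.8,0,0,0,0],
    [0.8,0,0,0,0],
  ],
)

```text
time: 27.1
tool_pos: [510.9, 110.1, 158.3]
tcp_rot: [3.141, -0.0, 0.821]
contact_force: [-0.8, 0.2, -0.4]
grip_width: 72.9
finger_force: 0.0
```

Emit:
step_arm(
  deltas=[
    [0.8,0,0,-0.04,0],
    [0.8,0,0,-0.08,0],
    [0.8,0,0,-0.08,0],
    [0.8,0,0,0,-0.08],
    [0.8,0,0,0,-0.09],
    [0.8,0,0,0,-0.09],
    [0.8,0,0,0,-0.09],
    [0.8,0,0,0,-0.09],
  ],
)

```text
time: 27.9
tool_pos: [510.8, 110.1, 258.3]
tcp_rot: [3.141, 0.0, 1.518]
contact_force: [0.0, 0.4, 0.7]
grip_width: 73.6
finger_force: 0.0
```

Emit:
step_arm(
  deltas=[
    [0.8,0,0,0,-0.09],
    [0.8,0,0,0,-0.09],
    [0.8,0,0,0,-0.09],
    [0.8,0,0,0,-0.055],
    [0.8,0,0,0,0],
  ],
)

```text
time: 28.4
tool_pos: [510.7, 110.1, 258.2]
tcp_rot: [-3.142, 0.0, 2.023]
contact_force: [0.6, -0.3, 0.5]
grip_width: 73.1
finger_force: 0.0
```

```bash
python3 - <<'E'
from h import *
im,de,c=snap('wrist','w14')
for u in [(-20,0),(0,-20),(20,0),(0,20)]:
    uv=proj('wrist',[(510+u[0],111+u[1],151)],c)[0].astype(int); print(u,uv,bydepth('wrist',uv,de,c).round(1))
t,_,ct=snap('top','t14')
for w in weights(t,ct): print(*w)
plan(555.4,-251,180,115)
E
```

```text
(-20, 0) [298 229] [[489.8 110.9 150.3]]
(0, -20) [311 265] [[504.7 104.5 194.7]]
(20, 0) [348 253] [[529.3 110.9 151.6]]
(0, 20) [336 216] [[509.6 131.2 152.1]]
[581. -98.] 29.7 159.0 [371. 236.] 2.7
[ 555.3 -251.1] 29.8 114.5 [439. 248.] 2.9
at [510.8 110.1 258.2] yaw 115.73 t 28.5 w 73.5 rows 8 each [-0.0862 -0.0291  0.0196] total [-0.6894 -0.2331  0.1565]
turn deg 0.73 rows 1 each 0.0081
```

Emit:
step_arm(
  deltas=[
    [0.8,-0.0862,-0.0291,0,0],
    [0.8,-0.0862,-0.0291,0,0],
    [0.8,-0.0862,-0.0291,0,0],
    [0.8,-0.0862,-0.0291,0.02,0],
    [0.8,-0.0862,-0.0291,0.04,0],
    [0.8,-0.0862,-0.0291,0.04,0],
    [0.8,-0.0862,-0.0291,0.03,0],
    [0.8,-0.086,-0.0294,0.026,0],
  ],
)

```text
time: 29.3
tool_pos: [556.1, -252.7, 179.2]
tcp_rot: [-3.141, -0.001, 2.02]
contact_force: [1.0, -0.3, -0.1]
grip_width: 73.3
finger_force: 0.0
```

Emit:
step_arm(
  deltas=[
    [0.8,0,0,0,0],
    [0.8,0,0,0,0],
  ],
)

```text
time: 29.5
tool_pos: [555.9, -251.6, 179.4]
tcp_rot: [-3.141, -0.001, 2.019]
contact_force: [-0.1, 0.2, 0.9]
grip_width: 73.1
finger_force: 0.0
```

```bash
python3 - <<'E'
from h import *
im,de,c=snap('wrist','w15')
q,b=slotfit('w15'); plan(q[0],q[1],12.5,b)
E
```

```text
centre [ 555.6 -250.2] slot 111.5 px [325. 225.]
at [ 556.2 -250.5  180.1] yaw 115.77 t 29.6 w 73.7 rows 4 each [ 0.0003 -0.0002  0.0838] total [ 0.0011 -0.0007  0.3352]
turn deg 4.27 rows 1 each 0.0474
```

Emit:
step_arm(
  deltas=[
    [0.8,0.001,0,0.09,0.047],
    [0.8,0,0,0.095,0],
    [0.8,0,0,0.09,0],
    [0.8,0,0,0.045,0],
    [0.8,0,0,0.018,0],
    [0.8,0,0,0,0],
    [0,0,0,0,0],
    [0,0,0,0,0],
  ],
)

```text
time: 30.35
tool_pos: [557.1, -250.1, 12.7]
tcp_rot: [3.14, 0.002, 1.949]
contact_force: [-0.2, 0.1, -0.1]
grip_width: 61.5
finger_force: 0.0
```

Emit:
step_arm(
  deltas=[
    [0,0,0,0,0],
    [0,0,0,0,0],
    [0,0,0,0,0],
    [0,0,0,0,0],
    [0,0,0,0,0],
  ],
)

```text
time: 30.85
tool_pos: [556.6, -250.3, 12.3]
tcp_rot: [3.141, 0.001, 1.949]
contact_force: [-0.1, 1.6, 5.7]
grip_width: 55.3
finger_force: 30.0
```

Emit:
step_arm(
  deltas=[
    [0,0,0,-0.04,0],
    [0,0,0,-0.09,0],
    [0,0,0,-0.09,0],
    [0,0,0,-0.09,0],
    [0,0,0,-0.09,0],
    [0,0,0,-0.025,-0.06],
    [0,0,0,0,-0.08],
    [0,0,0,0,-0.08],
  ],
)

```text
time: 31.65
tool_pos: [556.1, -250.5, 224.3]
tcp_rot: [3.141, 0.001, 2.299]
contact_force: [-0.3, -0.4, -2.4]
grip_width: 55.3
finger_force: 30.0
```

Emit:
step_arm(
  deltas=[
    [0,0,0,0,-0.062],
    [0,0,0,0,0],
    [0,0,0,0,0],
  ],
)

```text
time: 31.95
tool_pos: [555.9, -250.4, 223.5]
tcp_rot: [-3.141, -0.0, 2.389]
contact_force: [0.6, 0.4, -2.0]
grip_width: 55.1
finger_force: 30.0
```

```bash
python3 - <<'E'
from h import *
a=np.radians(137); s=np.array([510,110.8])-62*np.array([np.cos(a),np.sin(a)])
print(s); plan(s[0],s[1],225,137)
E
```

```text
[555.3439295   68.51610168]
at [ 555.9 -250.4  223.5] yaw 136.86 t 31.9 w 55.1 rows 7 each [ 0.0624  0.0664 -0.0004] total [ 0.437   0.4646 -0.0031]
turn deg -0.14 rows 1 each -0.0016
```

Emit:
step_arm(
  deltas=[
    [0,0.0624,0.0664,0,0],
    [0,0.0624,0.0664,0,0],
    [0,0.0624,0.0664,0,0],
    [0,0.0624,0.0664,0,0],
    [0,0.0624,0.0664,0,0],
    [0,0.0624,0.0664,0,0],
    [0,0.0624,0.0664,0,0],
    [0,0,0,0,0],
  ],
)

```text
time: 32.75
tool_pos: [554.1, 73.7, 223.7]
tcp_rot: [3.14, -0.001, 2.395]
contact_force: [0.5, -0.8, -1.2]
grip_width: 55.7
finger_force: 30.0
```

Emit:
step_arm(
  deltas=[
    [0,0,0,0,0],
    [0,0,0,0,0],
  ],
)

```text
time: 32.95
tool_pos: [554.8, 67.6, 223.6]
tcp_rot: [-3.141, 0.0, 2.39]
contact_force: [-0.1, -0.7, -1.7]
grip_width: 55.5
finger_force: 30.0
```

```bash
python3 -c "
from h import *
align('w16',12.3)"
```

```text
row 245 309.5 339.5 tool x 26.1 slot y -5.7 7.0 mid 0.7
row 255 309.5 339.5 tool x 21.7 slot y -5.7 7.1 mid 0.7
row 265 309.5 339.5 tool x 17.2 slot y -5.7 7.2 mid 0.71
row 280 309.5 338.5 tool x 10.3 slot y -5.8 6.8 mid 0.5
row 290 309.5 338.5 tool x 5.6 slot y -5.9 6.9 mid 0.51
cap world [509.5 111.5] r 9.9 tool x 63.4 y 1.3
z 223.6 yaw 136.89 w 55.3
```

Emit:
step_arm(
  deltas=[
    [0,0,0.0014,0.06,0],
    [0,0,0,0.04,0],
    [0,0,0,0.013,0],
    [0,0,0,0,0],
    [0,0,0,0,0],
    [0,0,0,0,0],
  ],
)

```text
time: 33.6
tool_pos: [556.0, 68.6, 168.5]
tcp_rot: [3.14, 0.002, 2.391]
contact_force: [0.1, 0.9, -0.8]
grip_width: 55.7
finger_force: 30.0
```

Emit:
step_arm(
  deltas=[
    [0,0.02,0,0,0],
    [0,0.02,0,0,0],
    [0,0.02,0,0,0],
    [0,0.02,0,0,0],
    [0,0.02,0,0,0],
    [0,0.025,0,0,0],
    [0,0,0,0,0],
    [0,0,0,0,0],
  ],
)

```text
time: 34.4
tool_pos: [509.3, 111.9, 167.3]
tcp_rot: [3.142, -0.0, 2.392]
contact_force: [0.2, 0.2, -2.0]
grip_width: 55.3
finger_force: 30.0
```

```bash
python3 -c "
from h import *
align('w17',12.3);plan(510,110.8,163.3,137)"
```

```text
245 none
255 none
265 none
280 none
row 290 310.5 333.5 tool x 5.6 slot y -5.6 4.5 mid -0.55
z 167.2 yaw 137.03 w 55.2
at [509.5 111.7 167.2] yaw 137.03 t 34.5 w 55.2 rows 1 each [-0.0019 -0.0006  0.0079] total [-0.0019 -0.0006  0.0079]
turn deg 0.03 rows 1 each 0.0003
```

Lower, release, rise, and turn towards A's slot (about 162°).

Emit:
step_arm(
  deltas=[
    [0,-0.001,0,0.004,0],
    [0,0,0,0.0035,0],
    [0,0,0,0,0],
    [0,0,0,0,0],
    [0.8,0,0,0,0],
    [0.8,0,0,0,0],
    [0.8,0,0,0,0],
    [0.8,0,0,0,0],
  ],
)

```text
time: 35.25
tool_pos: [509.9, 111.2, 163.5]
tcp_rot: [3.141, 0.0, 2.391]
contact_force: [0.5, -0.3, 0.2]
grip_width: 73.1
finger_force: 0.0
```

Emit:
step_arm(
  deltas=[
    [0.8,0,0,-0.04,0],
    [0.8,0,0,-0.07,0],
    [0.8,0,0,-0.08,0],
    [0.8,0,0,0,-0.08],
    [0.8,0,0,0,-0.09],
    [0.8,0,0,0,-0.09],
    [0.8,0,0,0,-0.017],
    [0.8,0,0,0,0],
  ],
)

```text
time: 36.05
tool_pos: [509.9, 111.2, 258.4]
tcp_rot: [-3.142, -0.0, 2.824]
contact_force: [0.2, -0.3, -0.1]
grip_width: 73.2
finger_force: 0.0
```

```bash
python3 - <<'E'
from h import *
im,de,c=snap('wrist','w18')
for u in [(-22,0),(22,0),(0,22),(-15,15),(15,15),(-15,-15)]:
    uv=proj('wrist',[(510+u[0],111+u[1],159)],c)[0].astype(int); print(u,uv,bydepth('wrist',uv,de,c).round(1))
t,_,ct=snap('top','t18')
for w in weights(t,ct): print(*w)
plan(581.2,-97.8,180,163)
E
```

```text
(-22, 0) [312 215] [[487.4 110.8 159.6]]
(22, 0) [332 274] [[531.6 110.7 159.5]]
(0, 22) [353 235] [[509.3 133.  159.4]]
(-15, 15) [336 218] [[495.9 125.3 151.9]]
(15, 15) [349 258] [[523.9 125.5 160.1]]
(-15, -15) [295 231] [[494.3  96.2 159.6]]
[581.1 -98. ] 29.7 159.1 [371. 236.] 2.7
at [509.9 111.2 258.4] yaw 161.79 t 36.1 w 73.4 rows 5 each [-0.0532 -0.0705  0.0314] total [-0.2662 -0.3526  0.1568]
turn deg -1.21 rows 1 each -0.0134
```

Emit:
step_arm(
  deltas=[
    [0.8,-0.0532,-0.0705,0,0],
    [0.8,-0.0532,-0.0705,0,0],
    [0.8,-0.0532,-0.0705,0.02,0],
    [0.8,-0.0532,-0.0705,0.04,0],
    [0.8,-0.0532,-0.0705,0.04,0],
    [0.8,0,0,0.056,0],
    [0.8,0,0,0,0],
    [0.8,0,0,0,0],
  ],
)

```text
time: 36.95
tool_pos: [581.5, -97.2, 180.6]
tcp_rot: [3.141, -0.001, 2.826]
contact_force: [1.1, -0.1, 0.4]
grip_width: 73.2
finger_force: 0.0
```

```bash
python3 - <<'E'
from h import *
im,de,c=snap('wrist','w19')
q,b=slotfit('w19'); plan(q[0],q[1],12.5,b)
E
```

```text
centre [581.4 -97.6] slot 160.5 px [323. 226.]
at [582.1 -97.  181.7] yaw 161.95 t 37.0 w 73.7 rows 4 each [ 0.0002 -0.0004  0.0846] total [ 0.0009 -0.0017  0.3384]
turn deg 1.45 rows 1 each 0.0161
```

Emit:
step_arm(
  deltas=[
    [0.8,0.001,-0.001,0.09,0.015],
    [0.8,0,0,0.095,0],
    [0.8,0,0,0.09,0],
    [0.8,0,0,0.045,0],
    [0.8,0,0,0.0175,0],
    [0.8,0,0,0,0],
    [0,0,0,0,0],
    [0,0,0,0,0],
  ],
)

```text
time: 37.8
tool_pos: [582.5, -97.9, 13.6]
tcp_rot: [3.142, 0.004, 2.803]
contact_force: [0.3, 0.2, 1.1]
grip_width: 61.8
finger_force: 0.0
```

Emit:
step_arm(
  deltas=[
    [0,0,0,0,0],
    [0,0,0,0,0],
    [0,0,0,0,0],
    [0,0,0,0,0],
    [0,0,0,0,0],
  ],
)

```text
time: 38.3
tool_pos: [582.1, -98.0, 13.1]
tcp_rot: [3.141, 0.003, 2.803]
contact_force: [-0.9, 0.9, 7.0]
grip_width: 55.8
finger_force: 30.0
```

Emit:
step_arm(
  deltas=[
    [0,0,0,-0.04,0],
    [0,0,0,-0.09,0],
    [0,0,0,-0.09,0],
    [0,0,0,-0.09,0],
    [0,0,0,-0.09,0],
    [0,0,0,-0.025,-0.06],
    [0,0,0,0,-0.09],
    [0,0,0,0,-0.09],
  ],
)

```text
time: 39.1
tool_pos: [581.0, -97.9, 225.1]
tcp_rot: [-3.141, 0.001, -3.098]
contact_force: [-0.5, -0.2, -1.5]
grip_width: 55.5
finger_force: 30.0
```

Emit:
step_arm(
  deltas=[
    [0,0,0,0,-0.09],
    [0,0,0,0,-0.09],
    [0,0,0,0,-0.09],
    [0,0,0,0,-0.09],
    [0,0,0,0,-0.09],
    [0,0,0,0,-0.048],
    [0,0,0,0,0],
    [0,0,0,0,0],
  ],
)

```text
time: 39.9
tool_pos: [580.9, -97.9, 224.2]
tcp_rot: [3.141, -0.0, -2.323]
contact_force: [-0.3, 0.6, -1.5]
grip_width: 55.4
finger_force: 30.0
```

```bash
python3 - <<'E'
from h import *
a=np.radians(227); s=np.array([510,110.8])-62*np.array([np.cos(a),np.sin(a)])
print(s); plan(s[0],s[1],225,227-360)
E
```

```text
[552.28389832 156.1439295 ]
at [580.9 -97.9 224.2] yaw -133.12 t 39.9 w 55.4 rows 6 each [-0.0553  0.0648 -0.0003] total [-0.3317  0.389  -0.0017]
turn deg -0.12 rows 1 each -0.0013
```

Emit:
step_arm(
  deltas=[
    [0,-0.0553,0.0648,0,0],
    [0,-0.0553,0.0648,0,0],
    [0,-0.0553,0.0648,0,0],
    [0,-0.0553,0.0648,0,0],
    [0,-0.0553,0.0648,0,0],
    [0,-0.0553,0.0648,0,0],
    [0,0,0,0,0],
    [0,0,0,0,0],
  ],
)

```text
time: 40.7
tool_pos: [551.7, 156.7, 224.2]
tcp_rot: [-3.141, -0.0, -2.32]
contact_force: [0.4, -0.7, -0.7]
grip_width: 55.3
finger_force: 30.0
```

```bash
python3 -c "
from h import *
align('w20',13.1)"
```

```text
row 245 308.5 338.5 tool x 23.5 slot y -4.7 8.1 mid 1.71
row 255 308.5 338.5 tool x 19.1 slot y -4.7 8.2 mid 1.72
row 265 309.5 338.5 tool x 14.6 slot y -4.3 8.2 mid 1.95
row 280 309.5 338.5 tool x 7.6 slot y -4.4 8.3 mid 1.96
row 290 309.5 338.5 tool x 2.9 slot y -4.4 8.4 mid 1.97
cap world [509.6 111.4] r 9.8 tool x 61.3 y 0.8
z 224.1 yaw -133.01 w 55.7
```

Emit:
step_arm(
  deltas=[
    [0,0,-0.002,0.05,0],
    [0,0,0,0.036,0],
    [0,0,0,0.01,0],
    [0,0,0,0,0],
    [0,0,0,0,0],
    [0,0,0,0,0],
  ],
)

```text
time: 41.35
tool_pos: [553.4, 155.0, 177.3]
tcp_rot: [-3.14, 0.001, -2.322]
contact_force: [0.1, 0.3, -2.1]
grip_width: 55.2
finger_force: 30.0
```

Emit:
step_arm(
  deltas=[
    [0,0.02,0,0,0],
    [0,0.02,0,0,0],
    [0,0.02,0,0,0],
    [0,0.02,0,0,0],
    [0,0.02,0,0,0],
    [0,0.023,0,0,0],
    [0,0,0,0,0],
    [0,0,0,0,0],
  ],
)

```text
time: 42.15
tool_pos: [510.9, 110.1, 176.4]
tcp_rot: [-3.141, 0.0, -2.322]
contact_force: [0.7, 0.9, -1.4]
grip_width: 55.4
finger_force: 30.0
```

```bash
python3 -c "
from h import *
align('w21',13.1);plan(510,110.8,172,-133)"
```

```text
245 none
255 none
265 none
row 280 313.5 336.5 tool x 8.5 slot y -3.5 6.5 mid 1.5
row 290 317.5 333.5 tool x 3.8 slot y -1.8 5.3 mid 1.73
cap world [503.7 105.2] r 4.6 tool x 8.7 y 1.9
z 176.4 yaw -133.0 w 55.8
at [511.1 110.4 176.4] yaw -133.0 t 42.2 w 55.8 rows 1 each [0.0008 0.0022 0.0087] total [0.0008 0.0022 0.0087]
turn deg 0.0 rows 1 each 0.0
```

Emit:
step_arm(
  deltas=[
    [0,0.001,0.001,0.005,0],
    [0,0,0,0.0035,0],
    [0,0,0,0,0],
    [0,0,0,0,0],
    [0.8,0,0,0,0],
    [0.8,0,0,0,0],
    [0.8,0,0,0,0],
    [0.8,0,0,0,0],
  ],
)

```text
time: 43.0
tool_pos: [510.1, 110.3, 171.8]
tcp_rot: [-3.142, -0.0, -2.321]
contact_force: [-0.3, -0.0, -0.0]
grip_width: 73.4
finger_force: 0.0
```

Emit:
step_arm(
  deltas=[
    [0.8,0,0,-0.03,0],
    [0.8,0,0,-0.08,0],
    [0.8,0,0,-0.08,0],
    [0.8,-0.08,0,0,0],
    [0.8,0,0,0,0],
    [0.8,0,0,0,0],
  ],
)

```text
time: 43.6
tool_pos: [537.1, 139.9, 266.2]
tcp_rot: [3.141, -0.001, -2.32]
contact_force: [-0.6, 0.2, -0.0]
grip_width: 73.1
finger_force: 0.0
```

```bash
python3 - <<'E'
from h import *
im,de,c=snap('wrist','w22')
for u in [(-22,0),(22,0),(0,22),(0,-22)]:
    uv=proj('wrist',[(510+u[0],111+u[1],167)],c)[0].astype(int); print(u,uv,bydepth('wrist',uv,de,c).round(1))
print(proj('wrist',[(504,241,125)],c))
s,_,_=snap('scene','s22')
cv2.imwrite('pics/c22.png',np.hstack([cv2.resize(im[60:300,180:480],(400,320),interpolation=2),cv2.resize(s[160:260,295:420],(400,320),interpolation=2)])[:,:,::-1])
E
```

```text
(-22, 0) [347 163] [[487.7 110.5 166.7]]
(22, 0) [298 208] [[532.2 110.3 167.6]]
(0, 22) [345 210] [[509.9 132.7 168.6]]
(0, -22) [300 162] [[510.1  88.8 166.9]]
[[431.31269072 289.33168059]]
```

View pics/c22.png

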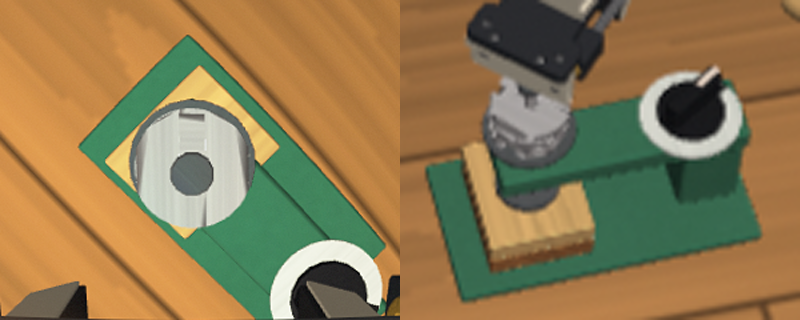

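All four weights lie flat at 167 mm (plate 135 + 4×8), concentric on the rod, with slots at −43°, 47°, 137° and 227°. The knob is undisturbed. I'll back off and hand in.

Emit:
step_arm(
  deltas=[
    [0.8,0,0,-0.08,0],
    [0.8,0,0,-0.08,0],
    [0.8,0,0,0,0],
    [0.8,0,0,0,0],
    [0.8,0,0,0,0],
  ],
)

```text
time: 44.2
tool_pos: [536.6, 139.2, 345.5]
tcp_rot: [3.14, -0.002, -2.321]
contact_force: [-0.7, -0.3, -0.6]
grip_width: 73.6
finger_force: 0.0
```

```bash
python3 - <<'E'
from h import *
t,_,ct=snap('top','t23'); print(weights(t,ct)); print(bot.close_job())
E
```

```text
[(array([ 53.5, 234.7]), 37.5, -4.3, array([223., 472.]), 0.8)]
the job is handed in; nothing more can be done
None
```

The job is handed in: the lock knob's line points at the notch, and all four steel weights lie flat on the rod with their slots 90° apart; no verdict came back.

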